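Set the copy-stand camera over an opened nail-sample case

ROBOT

A 6-joint arm with a two-finger parallel gripper is mounted at the origin on the work surface. World frame = base frame: x ahead of the robot, y to its left, z up, the work surface at z = 0. Lengths are in m, angles in rad, forces in N, time in s.
With the tool pointing down it reaches from about 0.3 to 1 m from the base axis. Payload 5.1 kg.
Tool frame: the origin (TCP) lies at the very end of the fingers, on their centre line; the grasp point (between the pads) lies 19 mm behind it; z points along the fingers, y is the line along which they close (so a half turn about z gives the same grasp; the last joint's range is limited). The gripper opens to 95 mm and grips with 3 to 60 N. Pads are 20 mm wide; open, the fingers measure 119 mm over their backs; the gripper's body (75 mm by 180 mm) begins 59 mm behind the grasp point.
Start: joints at [-1.409, 0.124, 1.65, -0, 1.367, -0.083], TCP at [0.158, -0.631, 0.183] pointing down, gripper open.
Joint ranges: [-2.61, 2.61], [-1.02, 2.33], [0.03, 2.71], [-1.35, 4.49], [0.32, 2.68], [-2.91, 2.91]. Speed limits (rad/s): [2.57, 2.57, 3.14, 3.14, 3.14, 3.14].

INTERFACE

Orientations are given as a unit quaternion [x, y, z, w].
In Python, from plant import r, viewer, job_done gives the robot as it stands. The module is installed in compiled form; this text tells all that it offers.
- The arm moves only by the tool carry_out, never from a script. Its argument "increments" is a list of rows, each a list of 3 entries, a list of its own where there are three numbers: the gripper command: -1 is fully open, 1 is shut, values between are in proportion, then the shift along the tool's x, y, z in cm, then the turn, a rotation vector about the tool's x, y, z in rad. A call has 1 to 10 rows; each row shifts and turns the commanded pose from where the row before left it, along the tool's axes as they then stand; what a row does not reach is not made up. A row lasts 1/12 s, in which the tool goes at most 41.7 mm and 7.16 degrees, less where a joint would pass 70% of its speed; a pose out of reach is approached as far as the arm can. A call with a gripper value outside its range is refused whole. The fingers move at their own pace and stop on an object; "force" is the grip in N (left out, the last holds). Time passes only in rows, so rows that do not move let the fingers close. It gives the time, the measured TCP pose, the force, the opening and the grip force at its end, in the units of the state.
- r.observe(): the state, without advancing time (a new reading comes with each control period).
- viewer.grab_frame(name): name is "side" or "top"; returns a dict with "color" (420x560x3 uint8, red, green, blue), "fx", "fy", "cx", "cy" (pixels), "T" (4x4, takes a point from camera to world coordinates). Camera axes: x right, y down, z forward; pixel columns grow to the right and rows downward; lengths in m; the calibration is good to about 2 mm. A picture is of the moment at which its call begins. There is no depth.
- job_done(): hands the job in; it is judged then, once.
The state is a dict: "clock": time; "joints": joint angles; "qd": joint speeds; "tau": joint torques, N m; "eef_pos": TCP position; "ee_rot": TCP orientation; "wrist_force": force on the tool from outside, world axes, zero at the start; "torque": the same for the moment, N m; "opening": finger opening in m; "grip_force": force on a finger pad.
Only numpy, scipy, OpenCV 4.12 (cv2) and the standard library are available. Lean on these libraries where they do the work, as an engineer would, in place of code of your own. Each camera call takes 0.05 s, during which the arm holds its last target. There are 200 camera calls.

TASK

First lift the clear lid of the sample case by its knob and lay it gently back onto its stop, so that it will not glare in the picture. Then squeeze the grip block at the end of the camera boom so that its lock button is pushed in, and draw the boom out over the open case until the third long line of its scale (150 mm) is level with the mouth of the fixed tube. Finish while still holding it there, steady, with the button squeezed in, for the framing; leave the polish bottle, the tip stand and the gel jar as they are.

Things in the scene. Friction and masses are not known exactly. Their poses are not given: they have to be found in the camera images.
- stand: Copy stand, fixed: white board 280 (x) by 520 mm (y, -285 to +235), 18 mm thick; origin under the board, z up. The boom slides out along its y. Column, 330 mm tall, at (45, -220) mm, with a clamp that carries the boom's fixed grey tube: 30 mm square, axis at x = 0, 243 mm above the table, y from -310 to -50 mm, where it ends in a 38 mm square black collar.
- tube_mouth (a point): Centre of the open end face (collar face) of the boom's fixed tube, where the scale is read.
- grip (a point): Centre of the black grip block that slides with the boom: 34 mm wide (stand x), 44 long (stand y), 46 high, free above and at both wide faces; take it from above, one finger on the lock button, one on the opposite face. The camera head, 52 mm in diameter, hangs from 26 to 81 mm below. Axes as the stand's; at boom 0 it is 30 mm ahead (+y) of the tube mouth.
- button_face (a point): Centre of the outer face of the steel lock button, 17 mm across, on the grip block's +x face at the height of grip. At rest it stands 5 mm proud of the block (39 mm over block and button, 34 mm with it fully in) and is pushed towards the stand's -x.
- boom (a joint): Extension of the boom = its scale reading, m, 0 fully in to 0.18; along the stand's +y, about 2 N of friction once released. The bright inner tube has dark lines every 10 mm on its top and +x side, short (8 mm) and, at 50, 100 and 150 mm, long (full width); at an extension its line is level with the tube mouth. It starts locked at 20 mm.
- lock_button (a joint): Lock button travel, m: about 0 at rest (locked), 0.005 fully in. Spring about 8 N at first, 10.5 N fully in. Out, its pawl holds the boom fast in one of the notches 10 mm apart (one at each scale line, 1 mm of play each way); in by 2.5 mm or more, the boom slides freely; let go, it catches in the next notch.
- case: White sample case standing on the board, fixed there; 130 mm (x) by 170 mm (y) by 34 mm high, open on top under its lid, wall 4 mm, rows of nail tips inside. Origin at the centre of its underside, which is 18 mm above the table, z up. Lid hinge along its +x upper edge.
- lid_hinge (a point): Middle of the lid's hinge line, which runs along the case's y axis, at (65, 0, 36.5) mm in the case's frame. The point turns with the lid.
- lid_knob (a point): Grip point of the lid's upright round knob (14 to 17 mm thick, its top 8 mm above this point). In the closed lid it lies 112 mm from the hinge line towards the case's -x and 28 mm above it; the knob stands on the lid and turns with it, the lid's upper face is 2.5 to 4 mm above the hinge line.
- lid (a joint): Lid angle, rad: 0 closed, 1.57 upright, 1.8 on its stop. The lid (130 by 170 mm, about 130 g, clear pane in a white frame) turns on the case's +y axis, its front edge rising and going over to +x. Slightly stiff hinge: it falls shut from below about 1.2 rad, stays put near upright, and must be brought to the stop, where it stays.
- polish_bottle: Bystander: glass polish bottle 28 mm diameter, 68 mm tall, on the stand's board near the robot and beneath the side of the fixed tube. Origin at its base.
- tip_stand: Bystander: small practice-tip stand, foot 50 by 30 mm, 71 mm tall, on the table. Origin at its base.
- gel_jar: Bystander: gel jar 48 mm diameter, 35 mm tall, on the table. Origin at its base.

How it is judged:
By the outcome, as a careful person would: the job done as asked, in the order asked, and still so for the second after the job is handed in, while the arm keeps its last pose, push and grip.
It also fails if it takes over 51 s, if anything falls off the work surface, if the arm or the gripper's body presses on something with over 40 N, if the wrist force passes 120 N, or if a joint passes its speed limit or range.

## Working session

There is one attempt and no reset: what is moved stays moved. The work goes in short steps, Python scripts to look and compute and a tool call to move; the robot and the scene stay as the last step left them, time stands still between calls to the robot, and variables do not carry over. Pictures are saved under pics/ and viewed, at most 10 in all, crops included, and the job is handed in when it is done.

Besides the shell and the picture viewer there is one more tool, called by a JSON object that holds its "fn" and its "kwargs". carry_out: Moves the arm, as the interface text tells. Its arguments: {"type":"object","properties":{"increments":{"type":"array","items":{"type":"array"}},"force":{"type":"number"}},"required":["increments"]}

```bash
mkdir -p pics; cat > h.py <<'E'
import numpy as np, cv2
from scipy.spatial.transform import Rotation as R
from plant import r, viewer, job_done
def grab(n,f=None):
    d=viewer.grab_frame(n); im=d["color"][:,:,::-1].copy()
    if f: cv2.imwrite("pics/"+f,im)
    return d,im
def ray(d,u,v):
    T=np.array(d["T"]); q=T[:3,:3]@np.array([(u-d["cx"])/d["fx"],(v-d["cy"])/d["fy"],1]); return T[:3,3],q
def onz(d,u,v,z):
    o,q=ray(d,u,v); return o+q*(z-o[2])/q[2]
def proj(d,p):
    T=np.array(d["T"]); c=T[:3,:3].T@(np.array(p)-T[:3,3]); return np.array([d["fx"]*c[0]/c[2]+d["cx"],d["fy"]*c[1]/c[2]+d["cy"]])
def tri(d1,p1,d2,p2):
    o1,a=ray(d1,*p1);o2,b=ray(d2,*p2)
    s=np.linalg.lstsq(np.c_[a,-b],o2-o1,rcond=None)[0]; A=o1+a*s[0];B=o2+b*s[1]
    return (A+B)/2,np.linalg.norm(A-B)
E
python3 - <<'E'
from h import *
np.set_printoptions(precision=4,suppress=True)
for n in("side","top"):
    d,im=grab(n,n+"0.png"); print(n,d["fx"],d["cx"],d["cy"]);print(np.array(d["T"]))
s=r.observe();print(s["clock"],s["eef_pos"],s["ee_rot"],s["opening"])
E
```

```text
side 536.8480594578106 277.7471076347546 204.8852409596393
[[-0.8715 -0.3866  0.3018  0.1137]
 [-0.4904  0.6759 -0.5502  0.7651]
 [ 0.0087 -0.6274 -0.7786  1.1362]
 [ 0.      0.      0.      1.    ]]
top 404.19296903224773 281.577824855836 210.44712392630848
[[-0.0001 -0.9802  0.1979  0.2919]
 [-1.     -0.0011 -0.006   0.0628]
 [ 0.0061 -0.1979 -0.9802  1.2699]
 [ 0.      0.      0.      1.    ]]
0.1 [ 0.1574 -0.63    0.1816] [ 0.9925  0.1221 -0.     -0.0009] 0.09500656545467322
```

View pics/side0.png

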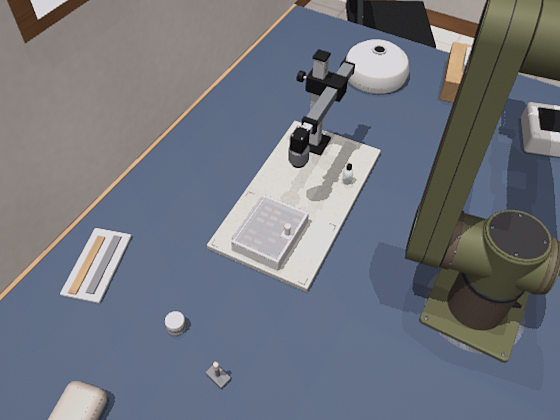

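View pics/top0.png

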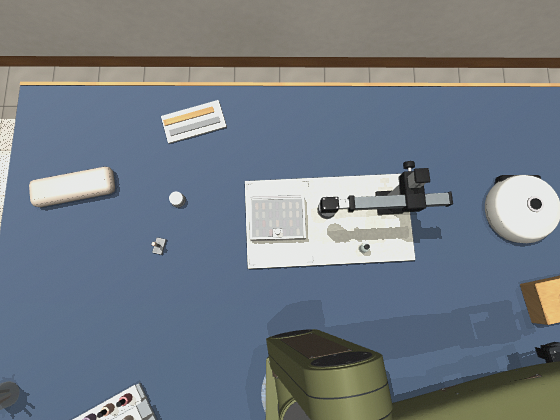

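The side view shows the stand, with the case at about (270,232), its knob at (287,229) and the grip at (299,145). In the top view the board corners are near (246,182), (410,176), (415,261) and (249,268), the knob is at (278,232) and the grip at (329,205). The stand's axes are close to the world's.

```bash
python3 - <<'E'
from h import *
np.set_printoptions(precision=4,suppress=True)
t=cv2.imread("pics/top0.png");s=cv2.imread("pics/side0.png")
a=cv2.resize(t[165:280,235:425],None,fx=4,fy=4,interpolation=cv2.INTER_CUBIC)
cv2.imwrite("pics/tc.png",a)
b=cv2.resize(s[40:290,205:385],None,fx=2.4,fy=2.4,interpolation=cv2.INTER_CUBIC)
cv2.imwrite("pics/sc.png",b)
d,_=grab("top")
hsv=cv2.cvtColor(t,cv2.COLOR_BGR2HSV)
m=((hsv[:,:,1]<60)&(hsv[:,:,2]>150)).astype(np.uint8)
m[:170]=0;m[280:]=0;m[:,:235]=0;m[:,430:]=0
m=cv2.morphologyEx(m,cv2.MORPH_OPEN,np.ones((3,3)))
c=max(cv2.findContours(m,0,2)[0],key=cv2.contourArea)
P=np.array([onz(d,*p[0],0.018)[:2] for p in c],np.float32)
rect=cv2.minAreaRect(P);print(rect);print(cv2.boxPoints(rect))
E
```

```text
((0.5161872506141663, -0.09100073575973511), (0.27912163734436035, 0.5187584757804871), 2.918715000152588)
[[ 0.3636  0.1609]
 [ 0.39   -0.3571]
 [ 0.6688 -0.3429]
 [ 0.6424  0.1751]]
```

View pics/tc.png

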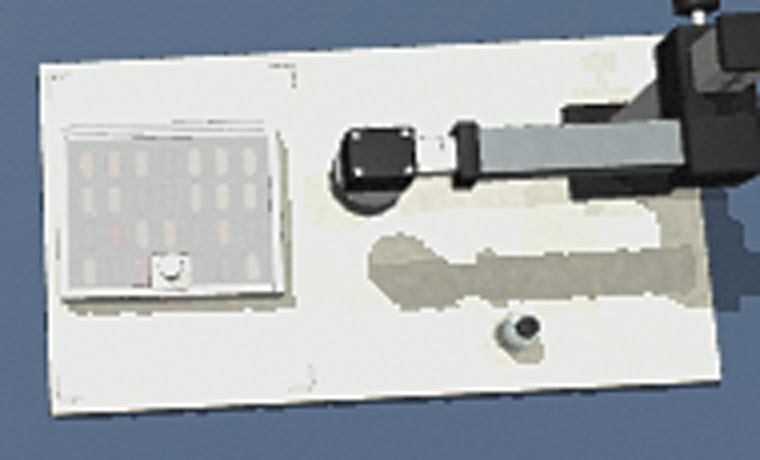

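View pics/sc.png

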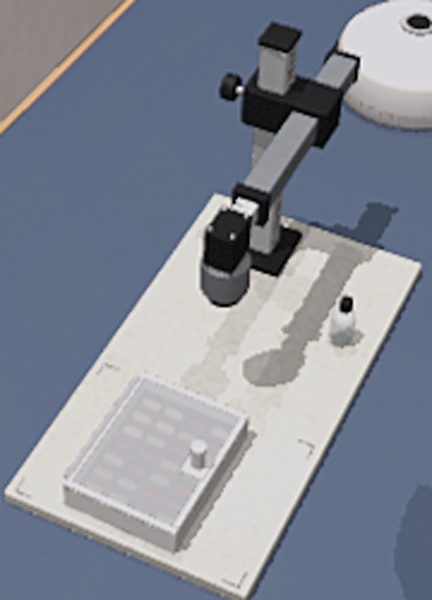

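The crops show the knob top at crop (171,265) in the top view, and at (198,442) in the side view. The lid's front edge runs from (63,298) to (284,293) in the top crop, and the block top is at about (378,158). The fitted board matches 280 x 520 mm with a yaw of 2.9°.

```bash
cat >> h.py <<'E'
YAW=np.radians(2.92); SO=np.array([0.5149,-0.0660])
def st(p): c,s=np.cos(YAW),np.sin(YAW); q=np.array(p[:2])-SO; return np.array([c*q[0]+s*q[1],-s*q[0]+c*q[1],*p[2:]])
def wo(p): c,s=np.cos(YAW),np.sin(YAW); return np.array([c*p[0]-s*p[1]+SO[0],s*p[0]+c*p[1]+SO[1],*p[2:]])
E
python3 - <<'E'
from h import *
np.set_printoptions(precision=4,suppress=True)
dt,_=grab("top");ds,_=grab("side")
T=lambda x,y:(x/4+235-.375,y/4+165-.375); S=lambda x,y:(x/2.4+205-.3,y/2.4+40-.3)
k=T(171,265)
print("knob plane",onz(dt,*k,.0905),"tri(top)",tri(dt,k,ds,S(198,443)))
for p in [(63,298),(284,293),(65,133),(272,133)]: print("lidcorner top",p,onz(dt,*T(*p),.058))
for p in [(140,377),(246,415),(176,549),(66,490)]: print("lidcorner side",p,onz(ds,*S(*p),.058))
print("block top",onz(dt,*T(378,156),.266),"tri",tri(dt,T(378,156),ds,S(229,221)), "expected",SO)
print("head in top: knob stand", st(onz(dt,*k,.0905)))
E
```

```text
knob plane [0.4685 0.068  0.0905] tri(top) (array([0.4687, 0.0681, 0.0913]), np.float64(0.000621711152365628))
lidcorner top (63, 298) [0.4482 0.1495 0.058 ]
lidcorner top (284, 293) [ 0.4521 -0.0172  0.058 ]
lidcorner top (65, 133) [0.5759 0.1499 0.058 ]
lidcorner top (272, 133) [ 0.5761 -0.0094  0.058 ]
lidcorner side (140, 377) [ 0.5782 -0.0014  0.058 ]
lidcorner side (246, 415) [ 0.4539 -0.012   0.058 ]
lidcorner side (176, 549) [0.4367 0.1704 0.058 ]
lidcorner side (66, 490) [0.5681 0.1645 0.058 ]
block top [ 0.5124 -0.0643  0.266 ] tri (array([ 0.5116, -0.0639,  0.2695]), np.float64(1.0316573095471484e-05)) expected [ 0.5149 -0.066 ]
head in top: knob stand [-0.0395  0.1362  0.0905]
```

{"fn": "carry_out", "kwargs": {"increments": [[-1,[0,0,0],[0,0,0.097]],[-1,[0,0,0],[0,0,0.097]],[-1,[0.9,-1.7,0.08],[0,0,0]],[-1,[1.73,-3.4,0.15],[0,0,0]],[-1,[1.73,-3.4,0.15],[0,0,0]],[-1,[1.73,-3.4,0.15],[0,0,0]],[-1,[1.73,-3.4,0.15],[0,0,0]],[-1,[1.73,-3.4,0.15],[0,0,0]],[-1,[1.73,-3.4,0.15],[0,0,0]],[-1,[1.73,-3.4,0.15],[0,0,0]]]}}

```text
clock: 1.08
eef_pos: [0.2748, -0.3676, 0.1713]
ee_rot: [1.0, 0.025, 0.0, 0.0]
wrist_force: [0.6, 0.2, 0.9]
opening: 0.095
grip_force: 0.0
```

{"fn": "carry_out", "kwargs": {"increments": [[-1,[1.73,-3.4,0.15],[0,0,0]],[-1,[1.73,-3.4,0.15],[0,0,0]],[-1,[1.73,-3.4,0.15],[0,0,0]],[-1,[1.73,-3.4,0.15],[0,0,0]],[-1,[1.73,-3.4,0.15],[0,0,0]],[-1,[1.73,-3.4,0.15],[0,0,0]],[-1,[1.73,-3.4,0.15],[0,0,0]],[-1,[1.73,-3.4,0.15],[0,0,0]],[-1,[1.73,-3.4,0.15],[0,0,0]],[-1,[0.9,-1.7,0.08],[0,0,0]]]}}

```text
clock: 1.92
eef_pos: [0.4232, -0.0351, 0.1572]
ee_rot: [1.0, 0.027, 0.0, -0.0]
wrist_force: [0.2, -0.7, 0.5]
opening: 0.0952
grip_force: 0.0
```

{"fn": "carry_out", "kwargs": {"increments": [[-1,[0,0,0],[0,0,0]],[-1,[0,0,0],[0,0,0]]]}}

```text
clock: 2.08
eef_pos: [0.4225, -0.0377, 0.157]
ee_rot: [1.0, 0.027, -0.0, 0.0]
wrist_force: [0.2, -1.0, -0.0]
opening: 0.0947
grip_force: 0.0
```

```bash
python3 - <<'E'
from h import *
np.set_printoptions(precision=4,suppress=True)
s=r.observe();p=np.array(s["eef_pos"]);M=R.from_quat(s["ee_rot"]).as_matrix()
print(p, M.T@(np.array([.4685,.068,.0655])-p)*100, s["qd"])
dt,im=grab("top","t1.png")
cv2.imwrite("pics/t1c.png",cv2.resize(im[150:290,235:425],None,fx=4,fy=4,interpolation=cv2.INTER_CUBIC))
E
```

```text
[ 0.4225 -0.0377  0.157 ] [  5.1672 -10.3132   9.1429] [-0.0439 -0.0099  0.006  -0.0033  0.0006 -0.0041]
```

{"fn": "carry_out", "kwargs": {"increments": [[-1,[0.86,-1.72,0],[0,0,0]],[-1,[0.86,-1.72,0],[0,0,0]],[-1,[0.86,-1.72,0],[0,0,0]],[-1,[0.86,-1.72,1],[0,0,0]],[-1,[0.86,-1.72,2],[0,0,0]],[-1,[0.86,-1.72,2],[0,0,0]],[-1,[0,0,2],[0,0,0]],[-1,[0,0,0],[0,0,0]],[-1,[0,0,0],[0,0,0]]]}}

```text
clock: 2.88
eef_pos: [0.4678, 0.066, 0.0862]
ee_rot: [1.0, 0.025, -0.002, 0.0]
wrist_force: [0.3, -0.1, 0.9]
opening: 0.0949
grip_force: 0.0
```

```bash
python3 - <<'E'
from h import *
np.set_printoptions(precision=4,suppress=True)
s=r.observe();p=np.array(s["eef_pos"]);M=R.from_quat(s["ee_rot"]).as_matrix()
print(p, M.T@(np.array([.4685,.068,.0655])-p)*100)
d,a=grab("side");a=a[150:290,200:340]; d,b=grab("top"); b=b[170:310,200:340]
cv2.imwrite("pics/c2.png",cv2.resize(np.hstack([a,b]),None,fx=2.8,fy=2.8,interpolation=cv2.INTER_CUBIC))
E
```

```text
[0.4678 0.066  0.0862] [ 0.0898 -0.1918  2.0679]
```

View pics/c2.png

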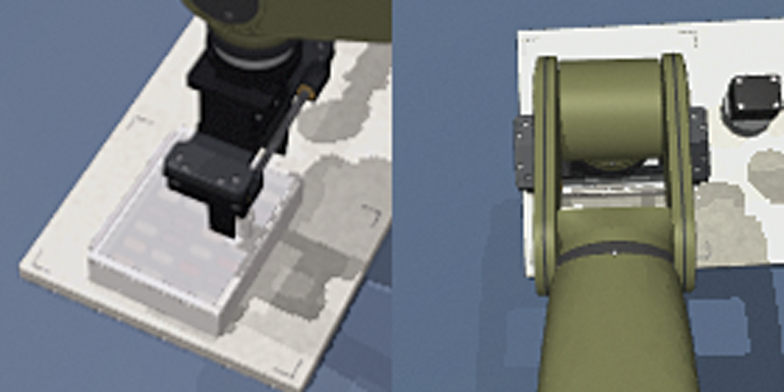

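The side view (left) shows the open fingers straddling the knob at about (240,225), above the lid. In the top view (right) the gripper is well clear of the boom's grip block at (755,95).

{"fn": "carry_out", "kwargs": {"increments": [[-1,[0.09,-0.19,0.9],[0,0,0]],[-1,[0,0,0.9],[0,0,0]],[-1,[0,0,0.25],[0,0,0]],[1,[0,0,0],[0,0,0]],[1,[0,0,0],[0,0,0]],[1,[0,0,0],[0,0,0]],[1,[0,0,0],[0,0,0]],[1,[0,0,0],[0,0,0]],[1,[0,0,0],[0,0,0]]], "force": 15}}

```text
clock: 3.73
eef_pos: [0.4699, 0.0693, 0.067]
ee_rot: [1.0, 0.025, 0.0, 0.0]
wrist_force: [-0.7, -0.1, -0.6]
opening: 0.0608
grip_force: 0.0
```

```bash
python3 - <<'E'
from h import *
np.set_printoptions(precision=2,suppress=True)
# knob circle about hinge, tool tilted phi=0.25*theta; TCP trajectory, increments in tool frame
th=np.radians(np.linspace(0,103,27)); a0=np.arctan2(30,112); rad=np.hypot(112,30)/10
f=0.3
g=np.c_[-rad*np.cos(th+a0),rad*np.sin(th+a0)]   # x,z case
ph=f*th; tip=g+1.9*np.c_[-np.sin(ph),-np.cos(ph)]
for i in range(26):
    d=tip[i+1]-tip[i]; p=ph[i]
    X=np.array([np.cos(p),-np.sin(p)]);Z=np.array([-np.sin(p),-np.cos(p)])
    print(i,round(np.degrees(th[i+1]),1),np.array([d@X,d@Z]),ph[i+1]-ph[i])
s=r.observe();print(s["eef_pos"],s["opening"],s["grip_force"],s["wrist_force"])
E
```

```text
0 4.0 [ 0.19 -0.77] 0.02074256687947107
1 7.9 [ 0.23 -0.75] 0.02074256687947107
2 11.9 [ 0.27 -0.74] 0.020742566879471076
3 15.8 [ 0.3  -0.73] 0.020742566879471062
4 19.8 [ 0.34 -0.71] 0.020742566879471055
5 23.8 [ 0.37 -0.69] 0.020742566879471097
6 27.7 [ 0.4  -0.67] 0.020742566879471083
7 31.7 [ 0.44 -0.65] 0.02074256687947104
8 35.7 [ 0.47 -0.62] 0.02074256687947107
9 39.6 [ 0.5 -0.6] 0.02074256687947104
10 43.6 [ 0.52 -0.57] 0.020742566879471125
11 47.5 [ 0.55 -0.54] 0.02074256687947107
12 51.5 [ 0.58 -0.51] 0.02074256687947104
13 55.5 [ 0.6  -0.48] 0.020742566879471125
14 59.4 [ 0.62 -0.45] 0.02074256687947107
15 63.4 [ 0.64 -0.42] 0.020742566879471014
16 67.3 [ 0.66 -0.38] 0.020742566879471125
17 71.3 [ 0.68 -0.35] 0.020742566879471014
18 75.3 [ 0.7  -0.31] 0.02074256687947107
19 79.2 [ 0.71 -0.28] 0.020742566879471014
20 83.2 [ 0.72 -0.24] 0.020742566879471125
21 87.2 [ 0.74 -0.21] 0.020742566879471125
22 91.1 [ 0.74 -0.17] 0.020742566879471014
23 95.1 [ 0.75 -0.13] 0.020742566879471125
24 99.0 [ 0.76 -0.09] 0.020742566879471125
25 103.0 [ 0.76 -0.05] 0.02074256687947096
[0.47 0.07 0.07] 0.06080276807564627 0.0 [-0.66 -0.08 -0.61]
```

{"fn": "carry_out", "kwargs": {"increments": [[1,[0,0,0],[0,0,0]],[1,[0,0,0],[0,0,0]],[1,[0,0,0],[0,0,0]],[1,[0,0,0],[0,0,0]],[1,[0,0,0],[0,0,0]],[1,[0,0,0],[0,0,0]],[1,[0,0,0],[0,0,0]],[1,[0,0,0],[0,0,0]],[1,[0,0,0],[0,0,0]],[1,[0,0,0],[0,0,0]]]}}

```text
clock: 4.57
eef_pos: [0.4697, 0.0692, 0.0667]
ee_rot: [1.0, 0.025, -0.0, 0.0]
wrist_force: [0.8, 0.6, -0.2]
opening: 0.0006
grip_force: 0.0
```

{"fn": "carry_out", "kwargs": {"increments": [[1,[0.05,0,-0.2],[0,0,0]],[1,[0.14,0,-0.57],[0,-0.021,0]],[1,[0.23,0,-0.75],[0,-0.021,0]],[1,[0.27,0,-0.74],[0,-0.021,0]],[1,[0.3,0,-0.73],[0,-0.021,0]]]}}

```text
clock: 4.98
eef_pos: [0.4806, 0.0698, 0.0967]
ee_rot: [0.999, 0.025, -0.042, 0.001]
wrist_force: [0.1, -0.2, -0.0]
opening: 0.0002
grip_force: 0.0
```

The fingers closed fully without catching the knob, so I'll look at what went wrong.

```bash
python3 - <<'E'
from h import *
np.set_printoptions(precision=4,suppress=True)
d,a=grab("side","s3.png")
p=np.array(r.observe()["eef_pos"]); print(p,"TCP px side",proj(d,p),"knob top px expected",proj(d,[.4685,.068,.0905]))
cv2.imwrite("pics/c3.png",cv2.resize(a[180:280,220:340],None,fx=5,fy=5,interpolation=cv2.INTER_CUBIC))
E
```

```text
[0.4829 0.0698 0.0984] TCP px side [281.9259 220.7479] knob top px expected [287.4108 224.5384]
```

View pics/c3.png

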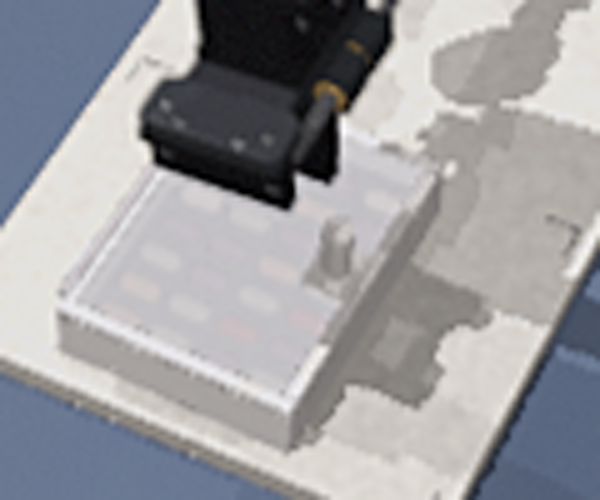

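The crop shows the knob untouched at crop (338,232). The shut fingertips are at about (325,183), behind the carriage box whose bottom corners are near (150,165) and (293,208). I'll compare this with the projected tool geometry.

```bash
python3 - <<'E'
from h import *
np.set_printoptions(precision=1,suppress=True)
d,a=grab("side")
s=r.observe();p=np.array(s["eef_pos"]);M=R.from_quat(s["ee_rot"]).as_matrix(); print(np.round(p,4),s["opening"])
f=lambda q:(proj(d,p+M@np.array(q))-[220,180])*5
print("tip corners",[f([x,y,0]) for x in(-.01,.01) for y in(-.012,.012)])
for z in(-.02,-.04,-.06,-.078): print("tool +-x at +y side",z,[f([x,-.012,z]) for x in(-.01,.01)])
print("body",[f([x,y,-.078]) for x in(-.0375,.0375) for y in(-.09,.09)])
t,_=grab("top"); print("top TCP px",proj(t,p), "knob", proj(t,[.4685,.068,.0905]))
E
```

```text
[0.5 0.1 0.1] 0.0004889153035126409
tip corners [array([318. , 229.1]), array([339.7, 193.7]), array([280.9, 216.2]), array([302.9, 181.1])]
tool +-x at +y side -0.02 [array([315.6, 202.9]), array([278.2, 189.9])]
tool +-x at +y side -0.04 [array([313.3, 176. ]), array([275.3, 163. ])]
tool +-x at +y side -0.06 [array([310.8, 148.5]), array([272.5, 135.5])]
tool +-x at +y side -0.078 [array([308.6, 123.1]), array([269.8, 110.1])]
body [array([286.2, 265. ]), array([454.4,  -7.9]), array([137.2, 212. ]), array([313.7, -51.6])]
top TCP px [276.8 225.8] knob [277.4 230.9]
```

```bash
python3 - <<'E'
from h import *
np.set_printoptions(precision=1,suppress=True)
s=r.observe();p=np.array(s["eef_pos"]);M=R.from_quat(s["ee_rot"]).as_matrix()
d,im=grab("top","t3.png"); e,_=grab("side")
f=lambda c,q:proj(c,p+M@np.array(q))
for z in(-.078,-.12,-.16): print(z,"top body corners",[f(d,[x,y,z]) for x in(-.0375,.0375) for y in(-.09,.09)])
v=im.max(2); n,l,st_,c=cv2.connectedComponentsWithStats((v[150:300,220:345]<75).astype(np.uint8))
for i in range(1,n):
    if st_[i,4]>12: print(st_[i]+[220,150,0,0,0])
# compare open and shut side views for the fingers
a=cv2.imread("pics/c3.png"); b=cv2.resize(im[185:265,220:340],None,fx=5,fy=5,interpolation=cv2.INTER_CUBIC)
o=cv2.imread("pics/c2.png")[:, :392]
cv2.imwrite("pics/c4.png",np.hstack([cv2.resize(b,(480,320)),cv2.resize(o[100:360,60:330],(320,308))[:320] if 0 else cv2.copyMakeBorder(o[80:368,60:340],0,32,0,0,0)]))
E
```

```text
-0.078 top body corners [array([244.1, 234.4]), array([310.1, 231.1]), array([243.4, 208. ]), array([308.2, 204.8])]
-0.12 top body corners [array([242.7, 230.8]), array([311.2, 227.4]), array([242. , 203.5]), array([309.2, 200.3])]
-0.16 top body corners [array([241.3, 227.2]), array([312.3, 223.7]), array([240.6, 199. ]), array([310.2, 195.6])]
[256 173  42  52 747]
[318 197  22  22 294]
[304 204   8  23 130]
[256 226  43  19 163]
[297 238  13  62 113]
[250 241   5  15  30]
```

View pics/c4.png

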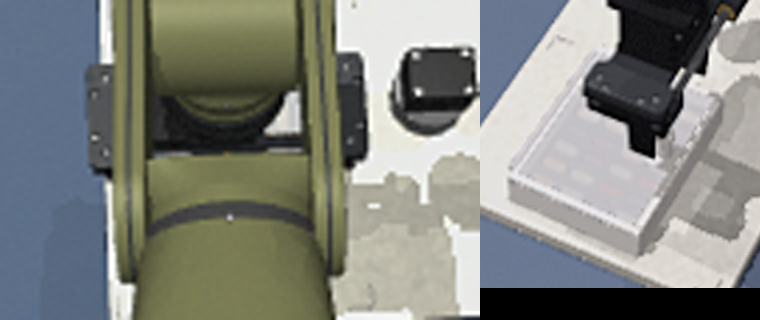

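The top crop shows the gripper body where the state says it is. The side view puts the fingertips about 9 px too high, both open and shut, so the real tips seem to ride above the reported TCP. I'll check this by touching a free part of the board with the shut fingers.

{"fn": "carry_out", "kwargs": {"increments": [[1,[0,0,-1.5],[0,0.042,0]],[1,[0,0,-1.5],[0,0.042,0]],[1,[-2,0,0],[0,0,0]],[1,[-2,0,0],[0,0,0]],[1,[-2,0,0],[0,0,0]],[1,[-1.4,0,2],[0,0,0]],[1,[0,0,3],[0,0,0]],[1,[0,0,3],[0,0,0]],[1,[0,0,1.5],[0,0,0]],[1,[0,0,0],[0,0,0]]], "force": 15}}

```text
clock: 6.07
eef_pos: [0.4037, 0.066, 0.0264]
ee_rot: [1.0, 0.025, -0.004, 0.0]
wrist_force: [-0.5, 0.3, -0.4]
opening: 0.0002
grip_force: 0.0
```

{"fn": "carry_out", "kwargs": {"increments": [[1,[0,0,0.3],[0,0,0]],[1,[0,0,0.3],[0,0,0]],[1,[0,0,0],[0,0,0]]]}}

```text
clock: 6.32
eef_pos: [0.4092, 0.0662, 0.0259]
ee_rot: [1.0, 0.025, 0.001, -0.0]
wrist_force: [0.0, -1.0, 0.5]
opening: 0.0004
grip_force: 0.0
```

```bash
python3 - <<'E'
from h import *
np.set_printoptions(precision=4,suppress=True)
d,a=grab("side","s5.png")
s=r.observe();p=np.array(s["eef_pos"]);M=R.from_quat(s["ee_rot"]).as_matrix()
print(p,s["wrist_force"])
f=lambda q:(proj(d,p+M@np.array(q))-[240,180])*5
print("tip corners",[f([x,y,0]) for x in(-.01,.01) for y in(-.012,.012)])
cv2.imwrite("pics/c5.png",cv2.resize(a[180:280,240:360],None,fx=5,fy=5,interpolation=cv2.INTER_CUBIC))
E
```

```text
[0.4094 0.0662 0.0262] [ 0.0976 -0.2091  0.7117]
tip corners [array([348.2767, 370.1072]), array([368.0492, 334.2797]), array([311.5981, 354.8984]), array([331.6597, 319.3686])]
```

View pics/c5.png

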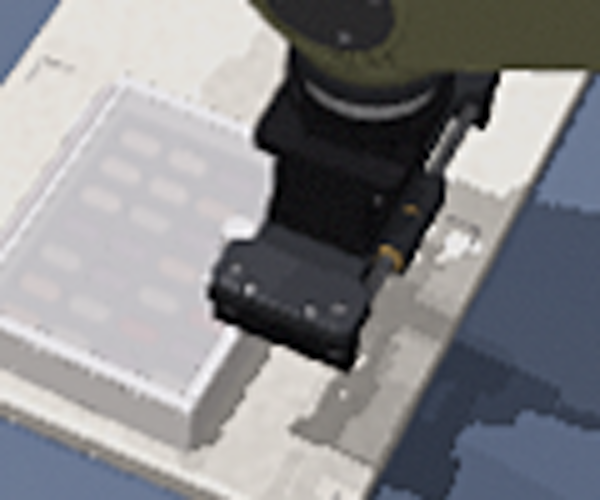

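The fingertips are hidden behind the carriage box, whose bottom edge runs from (210,300) to (350,370). I'll carry on down gently until they touch.

{"fn": "carry_out", "kwargs": {"increments": [[1,[0,0,0.25],[0,0,0]],[1,[0,0,0.25],[0,0,0]],[1,[0,0,0],[0,0,0]]]}}

```text
clock: 6.62
eef_pos: [0.4085, 0.0661, 0.0201]
ee_rot: [1.0, 0.025, 0.0, -0.0]
wrist_force: [-0.2, 0.5, 0.3]
opening: 0.0004
grip_force: 0.0
```

{"fn": "carry_out", "kwargs": {"increments": [[1,[0,0,0.2],[0,0,0]],[1,[0,0,0.2],[0,0,0]],[1,[0,0,0],[0,0,0]]]}}

```text
clock: 6.87
eef_pos: [0.4081, 0.0661, 0.0157]
ee_rot: [1.0, 0.025, -0.0, -0.0]
wrist_force: [-0.2, -0.3, 0.9]
opening: 0.0005
grip_force: 0.0
```

{"fn": "carry_out", "kwargs": {"increments": [[1,[0,0,0.25],[0,0,0]],[1,[0,0,0.25],[0,0,0]],[1,[0,0,0],[0,0,0]]]}}

```text
clock: 7.12
eef_pos: [0.4079, 0.0661, 0.0105]
ee_rot: [1.0, 0.025, -0.001, -0.0]
wrist_force: [0.5, -0.0, -0.8]
opening: 0.0007
grip_force: 0.0
```

{"fn": "carry_out", "kwargs": {"increments": [[1,[0,0,0.25],[0,0,0]],[1,[0,0,0.25],[0,0,0]],[1,[0,0,0],[0,0,0]]]}}

```text
clock: 7.37
eef_pos: [0.408, 0.0661, 0.0055]
ee_rot: [1.0, 0.025, -0.001, -0.0]
wrist_force: [1.2, 0.2, -0.1]
opening: 0.0007
grip_force: 0.0
```

{"fn": "carry_out", "kwargs": {"increments": [[1,[0,0,0.2],[0,0,0]],[1,[0,0,0.2],[0,0,0]],[1,[0,0,0],[0,0,0]]]}}

```text
clock: 7.62
eef_pos: [0.4081, 0.0661, 0.0017]
ee_rot: [1.0, 0.025, -0.0, -0.0]
wrist_force: [0.5, 0.6, 0.2]
opening: 0.0008
grip_force: 0.0
```

{"fn": "carry_out", "kwargs": {"increments": [[1,[0,0,0.2],[0,0,0]],[1,[0,0,0.2],[0,0,0]],[1,[0,0,0],[0,0,0]]]}}

```text
clock: 7.87
eef_pos: [0.4081, 0.0661, -0.0023]
ee_rot: [1.0, 0.025, -0.0, -0.0]
wrist_force: [0.2, 0.4, 0.2]
opening: 0.0003
grip_force: 0.0
```

{"fn": "carry_out", "kwargs": {"increments": [[1,[0,0,0.2],[0,0,0]],[1,[0,0,0.2],[0,0,0]],[1,[0,0,0],[0,0,0]]]}}

```text
clock: 8.12
eef_pos: [0.4081, 0.0661, -0.0063]
ee_rot: [1.0, 0.025, -0.0, 0.0]
wrist_force: [-0.2, 0.4, -0.4]
opening: 0.0006
grip_force: 0.0
```

{"fn": "carry_out", "kwargs": {"increments": [[1,[0,0,0.2],[0,0,0]],[1,[0,0,0.2],[0,0,0]],[1,[0,0,0],[0,0,0]]]}}

```text
clock: 8.37
eef_pos: [0.4081, 0.0661, -0.0103]
ee_rot: [1.0, 0.025, -0.0, -0.0]
wrist_force: [0.7, -0.4, -0.6]
opening: 0.0004
grip_force: 0.0
```

{"fn": "carry_out", "kwargs": {"increments": [[1,[0,0,0.2],[0,0,0]],[1,[0,0,0.2],[0,0,0]],[1,[0,0,0],[0,0,0]]]}}

```text
clock: 8.62
eef_pos: [0.4087, 0.0661, -0.0136]
ee_rot: [1.0, 0.025, 0.0, 0.0]
wrist_force: [-0.8, 0.1, 3.2]
opening: 0.0007
grip_force: 2.0
```

{"fn": "carry_out", "kwargs": {"increments": [[1,[0,0,0.2],[0,0,0]],[1,[0,0,0.2],[0,0,0]],[1,[0,0,0],[0,0,0]]]}}

```text
clock: 8.87
eef_pos: [0.4088, 0.0661, -0.0138]
ee_rot: [1.0, 0.026, -0.002, 0.0]
wrist_force: [-16.1, -1.0, 34.4]
opening: 0.0008
grip_force: 17.1
```

```bash
python3 - <<'E'
from h import *
np.set_printoptions(precision=4,suppress=True)
s=r.observe();print(s["eef_pos"],s["wrist_force"])
d,a=grab("side","s6.png");
cv2.imwrite("pics/c6.png",np.hstack([cv2.resize(a[200:300,260:360],(400,400),interpolation=cv2.INTER_CUBIC),cv2.resize(cv2.absdiff(a,cv2.imread("pics/s5.png"))[200:300,260:360],(400,400))]))
E
```

```text
[ 0.4088  0.0661 -0.0138] [-16.1119  -1.0344  34.363 ]
```

Contact came at a reported z of -13.6 mm on the 18 mm board, so the real tips are 31.6 mm above the reported TCP. I'll apply that offset and go back to the knob.

{"fn": "carry_out", "kwargs": {"increments": [[-1,[0,0,-1],[0,0,0]],[-1,[0,0,-2.5],[0,0,0]],[-1,[0,0,-2.5],[0,0,0]],[-1,[0,0,-2.3],[0,0,0]],[-1,[0.6,0,-1],[0,0,0]],[-1,[1.8,-0.05,0],[0,0,0]],[-1,[1.8,-0.05,0],[0,0,0]],[-1,[1.4,0,0],[0,0,0]],[-1,[0.6,0,0],[0,0,0]],[-1,[0,0,0],[0,0,0]]]}}

```text
clock: 9.75
eef_pos: [0.471, 0.0702, 0.0744]
ee_rot: [1.0, 0.025, -0.001, -0.0]
wrist_force: [-0.9, -0.3, 0.3]
opening: 0.0615
grip_force: 0.0
```

{"fn": "carry_out", "kwargs": {"increments": [[-0.2,[0,0,0],[0,0,0]],[-0.2,[0,0,0],[0,0,0]]]}}

```text
clock: 9.92
eef_pos: [0.4694, 0.0702, 0.0744]
ee_rot: [1.0, 0.025, -0.001, 0.0]
wrist_force: [-0.1, 0.3, 1.0]
opening: 0.0594
grip_force: 0.0
```

{"fn": "carry_out", "kwargs": {"increments": [[-0.2,[0.15,0.2,1.2],[0,0,0]],[-0.2,[0,0,1.2],[0,0,0]],[-0.2,[0,0,1.1],[0,0,0]],[0,[0,0,0.55],[0,0,0]],[1,[0,0,0],[0,0,0]],[1,[0,0,0],[0,0,0]],[1,[0,0,0],[0,0,0]],[1,[0,0,0],[0,0,0]],[1,[0,0,0],[0,0,0]],[1,[0,0,0],[0,0,0]]], "force": 15}}

```text
clock: 10.75
eef_pos: [0.4724, 0.0684, 0.0352]
ee_rot: [1.0, 0.025, 0.001, -0.0]
wrist_force: [-0.7, -0.0, 0.1]
opening: 0.016
grip_force: 0.0
```

{"fn": "carry_out", "kwargs": {"increments": [[1,[0,0,0],[0,0,0]],[1,[0,0,0],[0,0,0]],[1,[0,0,0],[0,0,0]],[1,[0,0,0],[0,0,0]]]}}

```text
clock: 11.08
eef_pos: [0.4723, 0.069, 0.0351]
ee_rot: [1.0, 0.025, 0.0, -0.001]
wrist_force: [-0.9, 4.2, 3.5]
opening: 0.0138
grip_force: 15.0
```

Knob held, 13.8 mm thick. Now I'll swing the lid along its arc.

{"fn": "carry_out", "kwargs": {"increments": [[1,[0.12,0,-0.39],[0,0,0]],[1,[0.13,0,-0.38],[0,0,0]],[1,[0.3,0,-0.755],[0,0,0]],[1,[0.35,0,-0.73],[0,0,0]],[1,[0.4,0,-0.705],[0,0,0]],[1,[0.45,0,-0.675],[0,0,0]],[1,[0.495,0,-0.645],[0,0,0]],[1,[0.54,0,-0.605],[0,0,0]],[1,[0.58,0,-0.57],[0,0,0]],[1,[0.62,0,-0.525],[0,0,0]]]}}

```text
clock: 11.92
eef_pos: [0.5125, 0.0701, 0.0953]
ee_rot: [1.0, 0.025, 0.0, 0.0]
wrist_force: [-1.7, 1.7, -1.0]
opening: 0.0133
grip_force: 15.0
```

{"fn": "carry_out", "kwargs": {"increments": [[1,[0.655,0,-0.48],[0,0,0]],[1,[0.685,0,-0.435],[0,0,0]],[1,[0.715,0,-0.385],[0,0,0]]]}}

```text
clock: 12.17
eef_pos: [0.5334, 0.0707, 0.1083]
ee_rot: [1.0, 0.025, 0.0, 0.001]
wrist_force: [-2.2, -1.1, 0.9]
opening: 0.0132
grip_force: 15.0
```

{"fn": "carry_out", "kwargs": {"increments": [[1,[0.74,0,-0.335],[0,0,0]],[1,[0.76,0,-0.28],[0,0,0]],[1,[0.78,0,-0.23],[0,0,0]],[1,[0.79,0,-0.175],[0,0,0]],[1,[0.8,0,-0.12],[0,0,0]],[1,[0.81,0,-0.06],[0,0,0]],[1,[0.81,0,0],[0,0,0]],[1,[0.81,0,0.05],[0,0,0]]]}}

```text
clock: 12.83
eef_pos: [0.5973, 0.0725, 0.1199]
ee_rot: [1.0, 0.025, 0.001, 0.002]
wrist_force: [-1.7, -7.5, 3.1]
opening: 0.0132
grip_force: 15.0
```

{"fn": "carry_out", "kwargs": {"increments": [[1,[0.805,0,0.11],[0,0,0]],[1,[0.795,0,0.16],[0,0,0]],[1,[0.6,0,0.16],[0,0,0]],[1,[0.4,0,0.12],[0,0,0]],[1,[0.3,0,0.1],[0,0,0]],[1,[0,0,0],[0,0,0]]]}}

```text
clock: 13.33
eef_pos: [0.6269, 0.0733, 0.1133]
ee_rot: [1.0, 0.025, 0.002, 0.002]
wrist_force: [1.9, -8.3, 2.6]
opening: 0.013
grip_force: 15.0
```

```bash
python3 - <<'E'
from h import *
np.set_printoptions(precision=4,suppress=True)
s=r.observe();p=np.array(s["eef_pos"]);g=p+[0,0,.0506]; h=[.4685+.112,0,.0545]
print(p,s["wrist_force"],"theta",np.degrees(np.arctan2(g[2]-h[2],h[0]-g[0]+.0038))-15.6, np.hypot(g[2]-h[2],h[0]-g[0]+.0038))
E
```

```text
[0.6269 0.0733 0.1133] [ 1.9032 -8.348   2.602 ] theta 95.66890553164816 0.11737121843103625
```

{"fn": "carry_out", "kwargs": {"increments": [[1,[0.28,0.1,0.11],[0,0,0]],[1,[0.28,0.05,0.12],[0,0,0]],[1,[0.27,0,0.12],[0,0,0]],[1,[0,0,0],[0,0,0]]]}}

```text
clock: 13.67
eef_pos: [0.635, 0.0736, 0.1099]
ee_rot: [1.0, 0.025, 0.002, 0.001]
wrist_force: [2.2, -5.7, 4.5]
opening: 0.0131
grip_force: 15.0
```

{"fn": "carry_out", "kwargs": {"increments": [[1,[0.22,0,0.1],[0,0,0]],[1,[0.18,0,0.09],[0,0,0]],[1,[0,0,0],[0,0,0]]]}}

```text
clock: 13.92
eef_pos: [0.6389, 0.0737, 0.1081]
ee_rot: [1.0, 0.025, 0.002, 0.001]
wrist_force: [2.2, -7.3, 4.8]
opening: 0.0127
grip_force: 15.0
```

{"fn": "carry_out", "kwargs": {"increments": [[1,[0.18,0,0.09],[0,0,0]],[1,[0.18,0,0.1],[0,0,0]],[1,[0,0,0],[0,0,0]]]}}

```text
clock: 14.17
eef_pos: [0.6425, 0.0738, 0.1062]
ee_rot: [1.0, 0.025, 0.002, 0.001]
wrist_force: [2.4, -6.6, 3.1]
opening: 0.0131
grip_force: 15.0
```

{"fn": "carry_out", "kwargs": {"increments": [[1,[0.15,0,0.08],[0,0,0]],[1,[0.15,0,0.08],[0,0,0]],[1,[0,0,0],[0,0,0]]]}}

```text
clock: 14.42
eef_pos: [0.6453, 0.0739, 0.1045]
ee_rot: [1.0, 0.025, 0.002, 0.001]
wrist_force: [1.8, -7.0, 4.0]
opening: 0.0133
grip_force: 15.0
```

{"fn": "carry_out", "kwargs": {"increments": [[1,[0.15,0,0.08],[0,0,0]],[1,[0.15,0,0.09],[0,0,0]],[1,[0,0,0],[0,0,0]]]}}

```text
clock: 14.67
eef_pos: [0.6463, 0.0739, 0.1037]
ee_rot: [1.0, 0.025, -0.001, 0.002]
wrist_force: [-6.0, -7.8, 10.9]
opening: 0.013
grip_force: 15.0
```

{"fn": "carry_out", "kwargs": {"increments": [[1,[0.12,0,0.07],[0,0,0]],[1,[0.12,0,0.08],[0,0,0]],[1,[0,0,0],[0,0,0]]]}}

```text
clock: 14.92
eef_pos: [0.6481, 0.0741, 0.1027]
ee_rot: [1.0, 0.025, -0.001, 0.002]
wrist_force: [-9.2, -7.6, 13.0]
opening: 0.0125
grip_force: 14.9
```

The lid is on its stop, as the force jump shows. Now I'll release and lift.

{"fn": "carry_out", "kwargs": {"increments": [[-0.4,[0,0,0],[0,0,0]],[-0.4,[0,0,0],[0,0,0]],[-0.4,[0,0,0],[0,0,0]],[-0.4,[0,0,0],[0,0,0]],[-0.4,[0.1,0,-1],[0,0,0]],[-0.4,[0.1,0,-2],[0,0,0]],[-0.4,[0,0,-3],[0,0,0]],[-0.4,[0,0,-4],[0,0,0]],[-0.4,[0,0,-4],[0,0,0]],[-0.4,[0,0,-4],[0,0,0]]]}}

```text
clock: 15.75
eef_pos: [0.6502, 0.0764, 0.2823]
ee_rot: [1.0, 0.026, -0.0, -0.0]
wrist_force: [0.8, 0.6, -0.1]
opening: 0.0662
grip_force: 0.0
```

```bash
python3 - <<'E'
from h import *
np.set_printoptions(precision=4,suppress=True)
d,a=grab("side");e,b=grab("top")
s=r.observe();print(s["clock"],s["eef_pos"],s["joints"],s["wrist_force"],s["opening"])
t=cv2.imread("pics/top0.png");
cv2.imwrite("pics/c7.png",np.hstack([cv2.resize(a[90:290,200:340],(420,600),interpolation=cv2.INTER_CUBIC),cv2.resize(b[150:290,220:308],(377,600),interpolation=cv2.INTER_CUBIC)]))
E
```

```text
15.85 [0.6544 0.0765 0.2915] [0.0347 0.0874 1.5094 0.0005 1.5282 1.5543] [ 1.0241 -0.0996  0.7693] 0.06655428147297737
```

View pics/c7.png

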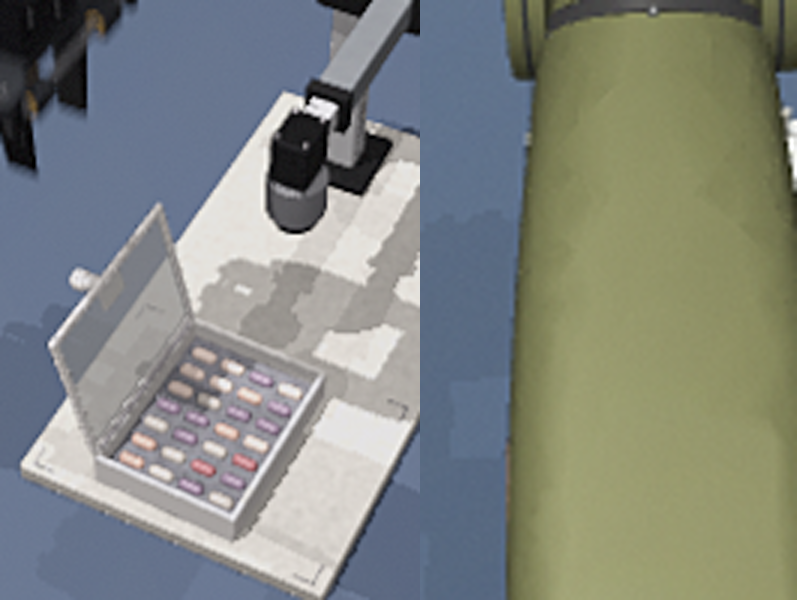

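The lid leans open on its stop, with the knob behind it at (85,282), the grip block at (300,150) and the case uncovered. Next I'll move over the grip and turn the tool by 90°.

{"fn": "carry_out", "kwargs": {"increments": [[-0.4,[-1.6,1.5,0],[0,0,0]],[-0.4,[-2.9,2.65,0],[0,0,0]],[-0.4,[-2.9,2.65,0],[0,0,0]],[-0.4,[-2.9,2.65,0],[0,0,0]],[-0.4,[-2.9,2.65,0],[0,0,0]],[-0.4,[-1.4,1.3,0],[0,0,0]],[-0.4,[0,0,0],[0,0,-0.12]],[-0.4,[0,0,0],[0,0,-0.12]],[-0.4,[0,0,0],[0,0,-0.12]],[-0.4,[0,0,0],[0,0,-0.12]]]}}

```text
clock: 16.68
eef_pos: [0.5113, -0.0652, 0.2804]
ee_rot: [0.964, 0.265, 0.0, -0.0]
wrist_force: [0.3, 0.8, 0.6]
opening: 0.0664
grip_force: 0.0
```

{"fn": "carry_out", "kwargs": {"increments": [[-0.4,[0,0,0],[0,0,-0.121]],[-0.4,[0,0,0],[0,0,-0.121]],[-0.4,[0,0,0],[0,0,-0.121]],[-0.4,[0,0,0],[0,0,-0.121]],[-0.4,[0,0,0],[0,0,-0.121]],[-0.4,[0,0,0],[0,0,-0.121]],[-0.4,[0,0,0],[0,0,-0.121]],[-0.4,[0,0,0],[0,0,-0.122]],[-0.4,[0,0,0],[0,0,-0.122]],[-0.4,[0,0,0],[0,0,0]]]}}

```text
clock: 17.52
eef_pos: [0.5115, -0.065, 0.2803]
ee_rot: [0.688, 0.726, 0.0, -0.0]
wrist_force: [0.9, 0.7, -0.2]
opening: 0.067
grip_force: 0.0
```

```bash
python3 - <<'E'
from h import *
np.set_printoptions(precision=4,suppress=True)
s=r.observe();p=np.array(s["eef_pos"]);M=R.from_quat(s["ee_rot"]).as_matrix()
print(s["clock"],p,s["joints"],s["opening"]);print(M)
print("cm to go",M.T@(np.array([.5137,-.0652,.1924])-p)*100, "yaw err deg",np.degrees(np.arctan2(M[1,1],M[0,1]))-2.92)
d,a=grab("side","s8.png"); f=lambda q:proj(d,p+M@np.array(q))
print("tips px",f([-.01,.033,-.0316]),f([.01,.033,-.0316]),f([-.01,-.033,-.0316]),f([.01,-.033,-.0316]))
E
```

```text
17.5167 [ 0.5115 -0.065   0.2803] [-0.2308 -0.2201  1.8202  0.0004  1.5416 -0.2841] 0.06701106973118139
[[-0.0532  0.9986  0.    ]
 [ 0.9986  0.0532  0.0004]
 [ 0.0004  0.     -1.    ]]
cm to go [-0.0336  0.2196  8.7867] yaw err deg 0.13238168002797535
tips px [289.9545 110.7812] [286.1724 116.0193] [316.2685 119.598 ] [312.6773 124.9971]
```

{"fn": "carry_out", "kwargs": {"increments": [[-0.4,[0,0.2,1],[0,0,0]],[-0.4,[0,0,1.5],[0,0,0]],[-0.4,[0,0,1],[0,0,0]],[-0.4,[0,0,0.8],[0,0,0]],[-0.4,[0,0,0.8],[0,0,0]],[-0.4,[0,0,0.4],[0,0,0]]]}}

```text
clock: 18.07
eef_pos: [0.5129, -0.0651, 0.2236]
ee_rot: [0.689, 0.725, -0.0, -0.001]
wrist_force: [-0.3, -0.4, 0.1]
opening: 0.0667
grip_force: 0.0
```

{"fn": "carry_out", "kwargs": {"increments": [[-0.4,[0,0,0.8],[0,0,0]],[-0.4,[0,0,1],[0,0,0]],[-0.4,[0,0,1],[0,0,0]],[-0.4,[0,0,0.45],[0,0,0]],[-0.4,[0,0,0],[0,0,0]]]}}

```text
clock: 18.48
eef_pos: [0.5125, -0.065, 0.1908]
ee_rot: [0.689, 0.725, -0.001, -0.001]
wrist_force: [-0.7, 0.0, 0.4]
opening: 0.0666
grip_force: 0.0
```

{"fn": "carry_out", "kwargs": {"increments": [[0.05,[0,0,0],[0,0,0]],[0.05,[0,0,0],[0,0,0]],[0.05,[0,0,0],[0,0,0]],[0.05,[0,0,0],[0,0,0]]], "force": 5}}

```text
clock: 18.82
eef_pos: [0.5139, -0.0653, 0.1935]
ee_rot: [0.689, 0.725, 0.0, 0.001]
wrist_force: [0.5, -0.4, 0.1]
opening: 0.0472
grip_force: 0.0
```

{"fn": "carry_out", "kwargs": {"increments": [[1,[0,0,0],[0,0,0]],[1,[0,0,0],[0,0,0]],[1,[0,0,0],[0,0,0]],[1,[0,0,0],[0,0,0]]], "force": 5}}

```text
clock: 19.15
eef_pos: [0.5159, -0.0652, 0.1934]
ee_rot: [0.689, 0.725, 0.002, 0.002]
wrist_force: [8.8, 0.5, -3.1]
opening: 0.0362
grip_force: 5.0
```

```bash
python3 - <<'E'
from h import *
s=r.observe();print(s["clock"],s["eef_pos"],s["wrist_force"],s["opening"],s["grip_force"])
E
```

```text
19.15 [ 0.51593099 -0.0652089   0.19338675] [ 8.82994544  0.47939599 -3.14499926] 0.03616607526596954 5.000250181183219
```

{"fn": "carry_out", "kwargs": {"increments": [[1,[0,0.1,0],[0,0,0]],[1,[0,0,0],[0,0,0]],[1,[0,0,0],[0,0,0]],[1,[0,0,0],[0,0,0]]], "force": 30}}

```text
clock: 19.48
eef_pos: [0.5145, -0.0653, 0.1933]
ee_rot: [0.689, 0.725, 0.0, 0.0]
wrist_force: [-2.5, -0.2, 2.3]
opening: 0.034
grip_force: 30.0
```

```bash
python3 - <<'E'
from h import *
s=r.observe();print(s["clock"],s["eef_pos"],s["wrist_force"],s["torque"],s["opening"],s["grip_force"])
for n in("top","side"): grab(n,n+"9.png")
E
```

```text
19.4833 [ 0.51447515 -0.06525405  0.19328521] [-2.50897315 -0.1893359   2.29571122] [-0.04198872 -0.07769576  0.06670506] 0.03404696293859406 30.000029504299164
```

The button is fully in at an opening of 34.0 mm. Now I'll draw the boom out.

{"fn": "carry_out", "kwargs": {"increments": [[1,[0.3,0,0],[0,0,0]],[1,[0.8,0,0],[0,0,0]],[1,[1.2,0,0],[0,0,0]],[1,[1.2,0,0],[0,0,0]],[1,[1.2,0,0],[0,0,0]],[1,[1.2,0,0],[0,0,0]],[1,[1.2,0,0],[0,0,0]]]}}

```text
clock: 20.17
eef_pos: [0.5108, 0.0069, 0.1933]
ee_rot: [0.689, 0.725, -0.0, 0.0]
wrist_force: [-2.5, -3.5, 5.0]
opening: 0.0339
grip_force: 30.0
```

```bash
python3 - <<'E'
from h import *
s=r.observe();p=np.array(s["eef_pos"]);print(s["clock"],p,(p[:2]-[.51447,-.06525])@[-np.sin(YAW),np.cos(YAW)],s["wrist_force"],s["opening"],s["grip_force"])
E
```

```text
20.1667 [0.51082158 0.00686242 0.19328391] 0.07220464317201827 [-2.45976087 -3.51256619  5.02077865] 0.03390188647971898 30.000248551368713
```

{"fn": "carry_out", "kwargs": {"increments": [[1,[1.2,0,0],[0,0,0]],[1,[1.2,0,0],[0,0,0]],[1,[1.2,0,0],[0,0,0]],[1,[1,0,0],[0,0,0]],[1,[0.6,0,0],[0,0,0]],[1,[0.3,0,0],[0,0,0]],[1,[0.15,0,0],[0,0,0]],[1,[0,0,0],[0,0,0]],[1,[0,0,0],[0,0,0]]]}}

```text
clock: 20.92
eef_pos: [0.5079, 0.0639, 0.1932]
ee_rot: [0.689, 0.725, 0.001, -0.0]
wrist_force: [-2.2, 0.3, 5.8]
opening: 0.0337
grip_force: 30.0
```

```bash
python3 - <<'E'
from h import *
s=r.observe();p=np.array(s["eef_pos"]);print(s["clock"],p,(p[:2]-[.51447,-.06525])@[-np.sin(YAW),np.cos(YAW)],s["wrist_force"],s["opening"],s["grip_force"])
d,a=grab("side","s10.png");e,b=grab("top","t10.png")
m=proj(e,[*wo([0,-.05]),.258]);n=proj(d,[*wo([0,-.05]),.258])
print("mouth px top",m,"side",n,"30mm-out px",proj(e,[*wo([0,-.0]),.256]),proj(d,[*wo([0,-0.]),.256]))
c=lambda im,q:cv2.resize(im[int(q[1])-24:int(q[1])+26,int(q[0])-50:int(q[0])+16],(396,300),interpolation=cv2.INTER_CUBIC)
A=cv2.resize(b[int(m[1])-20:int(m[1])+21,int(m[0])-45:int(m[0])+20],None,fx=7,fy=7,interpolation=cv2.INTER_CUBIC)
B=cv2.resize(a[int(n[1])-15:int(n[1])+45,int(n[0])-35:int(n[0])+15],None,fx=6,fy=6,interpolation=cv2.INTER_CUBIC)
H=max(A.shape[0],B.shape[0]); pad=lambda i:cv2.copyMakeBorder(i,0,H-i.shape[0],0,0,0)
print("origin top",int(m[0])-45,int(m[1])-20,"side",int(n[0])-35,int(n[1])-15,A.shape,B.shape)
cv2.imwrite("pics/c10.png",np.hstack([pad(A),pad(B)]))
E
```

```text
20.9167 [0.50791208 0.06391007 0.19324483] 0.12932644616725525 [-2.18255001  0.2784947   5.81067722] 0.03372431662540508 30.001430958509445
mouth px top [348.79490413 202.3917595 ] side [307.90715693 121.43398141] 30mm-out px [329.28579974 203.5048508 ] [299.07642211 134.96219904]
origin top 303 182 side 272 106 (287, 455, 3) (360, 300, 3)
```

View pics/c10.png

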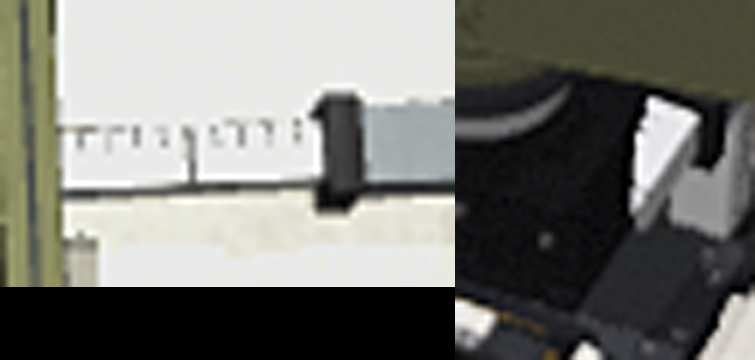

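In the top crop the long 100 mm line is at x≈192, the short lines run every ~27 px up to x≈297, and the collar face is at about 322. That puts the reading near 149–150 mm. I'll refine it with a sub-pixel profile.

```bash
python3 - <<'E'
from h import *
np.set_printoptions(precision=1,suppress=True,linewidth=200)
b=cv2.imread("pics/t10.png").min(2).astype(float)
print("cols 312..352"); 
for y in range(199,208): print(y,b[y,312:353].astype(int))
e,_=grab("top")
for z in(.254,): print([ (k,proj(e,[*wo([0.0,-.05+.001*k]),z])[0]) for k in(-2,0,1,10,50,60)])
E
```

```text
cols 312..352
199 [237 236 235 235 234 234 233 234 233 235 233 234 233 232 232 234 233 233 234 234 233 233 234 186 183 203 210 219 168 167 222 227 232 139 236 204 146  44  69  68  61]
200 [168 166 129 119 137 210 199 166 172 223 138 230 234 202 195 233 237 153 192 233 236 154 232 235 238 151 234 236 238 144 234 234 236 199 236 240 209  57  72  66  59]
201 [240 241 159 237 238 237 203 235 236 238 154 234 234 235 199 233 237 156 144 235 236 200 232 235 237 152 233 234 236 199 234 233 235 151 232 236 248  74  66  67  61]
202 [238 239 146 233 234 235 200 232 234 236 159 232 233 235 156 233 237 205 151 235 235 202 199 232 235 157 232 234 234 201 232 233 234 201 232 235 245  74  69  66  59]
203 [237 236 204 232 233 233 203 232 234 233 234 233 233 233 234 234 235 205 150 235 233 234 234 233 233 234 233 232 232 232 232 232 233 234 232 234 245  74  65  67  59]
204 [237 234 233 233 232 233 233 233 232 233 233 232 232 232 232 232 235 196 146 235 234 233 232 232 232 232 233 232 232 232 231 232 232 233 233 235 245  94  65  64  62]
205 [236 233 233 232 232 232 232 232 232 232 232 232 232 232 232 232 234 240 110 234 234 232 232 232 232 232 232 233 232 232 233 232 233 233 233 236 245 100  64  64  60]
206 [237 234 233 232 233 232 232 232 232 232 233 233 233 233 233 234 236 241 113 237 236 235 234 235 235 234 235 235 235 235 235 235 236 236 238 240 248 103  59  66  60]
207 [239 237 235 235 235 234 234 234 234 235 235 236 235 236 237 238 240 245 115 242 242 241 241 242 241 240 240 239 240 240 241 210 203 192 185 153 125  55  54  65  62]
[(-2, np.float64(349.30545305151554)), (0, np.float64(348.5324245181743)), (1, np.float64(348.14589237637324)), (10, np.float64(344.66656674703586)), (50, np.float64(329.1912076940831)), (60, np.float64(325.31938317806976))]
```

Line fit and odometry agree at about 149.2–149.3 mm, so I'll draw out another 0.7 mm.

{"fn": "carry_out", "kwargs": {"increments": [[1,[0.04,0,0],[0,0,0]],[1,[0.04,0,0],[0,0,0]],[1,[0,0,0],[0,0,0]],[1,[0,0,0],[0,0,0]],[1,[0,0,0],[0,0,0]]]}}

```text
clock: 21.48
eef_pos: [0.5079, 0.0642, 0.1932]
ee_rot: [0.689, 0.725, 0.0, -0.0]
wrist_force: [-1.8, -1.3, 5.0]
opening: 0.0338
grip_force: 30.0
```

```bash
python3 - <<'E'
from h import *
s=r.observe();p=np.array(s["eef_pos"]);print(s["clock"],p,(p[:2]-[.51447,-.06525])@[-np.sin(YAW),np.cos(YAW)],s["wrist_force"],s["opening"],s["grip_force"],np.abs(s["qd"]).max())
d,im=grab("top");b=im.min(2).astype(float)
print(b[199:204,340:351].astype(int))
E
```

```text
21.4833 [0.50787816 0.06417247 0.19324651] 0.12959022754160826 [-1.75332532 -1.32584326  5.04909108] 0.033794660723540614 30.000736266374588 0.001163822635257901
[[169 169 222 227 232 138 235 203 147  44  69]
 [237 199 233 234 236 154 235 241 209  58  75]
 [235 153 232 234 235 200 233 237 248  76  70]
 [234 201 232 234 233 200 232 235 246  72  68]
 [232 233 233 231 232 233 233 234 245  72  67]]
```

{"fn": "carry_out", "kwargs": {"increments": [[1,[0.06,0,0],[0,0,0]],[1,[0,0,0],[0,0,0]],[1,[0,0,0],[0,0,0]],[1,[0,0,0],[0,0,0]],[1,[0,0,0],[0,0,0]]]}}

```text
clock: 21.95
eef_pos: [0.5079, 0.0647, 0.1933]
ee_rot: [0.689, 0.725, 0.0, 0.0]
wrist_force: [-2.6, -2.2, 4.5]
opening: 0.0339
grip_force: 30.0
```

```bash
python3 - <<'E'
from h import *
s=r.observe();p=np.array(s["eef_pos"]);print(s["clock"],p,(p[:2]-[.51447,-.06525])@[-np.sin(YAW),np.cos(YAW)],s["wrist_force"],s["opening"],s["grip_force"],np.abs(s["qd"]).max())
E
```

```text
21.95 [0.50786899 0.06473253 0.19326786] 0.130150032094325 [-2.5934152  -2.22273204  4.46127231] 0.03391258164421732 30.000724643468857 0.0012926602131937235
```

```bash
python3 -c "
from plant import job_done
print(job_done())"
```

```text
the job is handed in; nothing more can be done
None
```

The lid lies back on its stop. The boom is held at about 150 mm with the lock button fully in, the bottle, tip stand and jar were left alone, and the job was handed in at about 22 s.

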